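# Slide a moulded cover under the checking bridge and take the reading

## Task

Check the thickness of the flat red moulded cover: push it along the bench with the fingertips, flat all the way, under the low steel bridge from the open side until its leading end rests squarely against the stop bar beyond. Then, with the cover fully home, press the black plunger on top of the bridge all the way down and let it come up again. Do not grip, lift or tip the cover, do not press the plunger before the cover is home, and leave everything else on the bench where it is.

Things in the scene. Friction and masses are not known exactly. Their poses are not given: they have to be found in the camera images.
- cover: the flat moulded cover: red tray-like plate, 96 mm wide (its x) by 130 mm long (its y), 14 mm thick, 0.15 to 0.27 kg, lying flat and loose on the bench to the left of the bridge. Its edges are plain upright faces; its top has a rim 7 mm wide round a panel 5 mm deep. Origin at the centre of its underside, z up. Its two ends are alike.
- bridge: the checking bridge, a steel fixture 144 mm wide fixed to the bench. Origin on the bench under the middle of its deck; the way through runs along its y, open at the +y side, the cover going towards -y. Deck: y from -20 to +20 mm, underside 18 mm above the bench, top 32 mm; a dial 38 mm across on it at x = +32 mm stands 43 mm high. Its legs leave a channel 112 mm wide (x from -56 to +56 mm)
- bridge_entrance (a point): middle of the entrance, on the bench under the deck's front edge: x = 0, y = +20 mm of the bridge
- bridge_stop (a point): middle of the stop bar's face, on the bench, at x = 0, y = -60 mm of the bridge; the bar and the side rails joining it to the legs are 10 mm tall. With the cover fully home its leading end rests on this face, its origin is at y = +5 mm and its trailing end at y = +70 mm of the bridge, 50 mm outside the deck
- plunger (a joint): travel of the black plunger cap: 0 up, 0.006 m fully down; a spring returns it; fully down takes 5 N
- plunger_top (a point): the top centre of the plunger, a black round cap 22 mm across on a short steel housing on the bridge's deck, at x = -25 mm, y = 0 of the bridge, the cap's top 54 mm above the bench; it presses straight down
- deep_cover: another red moulding, a deep closed box 90 x 120 mm, 38 mm tall, with two small ears: too tall for the bridge; a bystander. Origin at its underside, about its middle
- dome: red moulded dome, 72 mm across, 66 mm tall; a bystander. Origin at its underside, about its middle
- jar: grey jar with a black cap, 60 mm across, 85 mm tall; a bystander. Origin at its underside, about its middle
- collar: aluminium ring, 72 mm across, 35 mm tall; a bystander. Origin at its underside, about its middle
- spanner: steel open-ended spanner, 150 mm long, lying flat between the robot and the bridge; a bystander. Origin at its underside, about its middle
- screwdriver: screwdriver, 180 mm long, lying to the left of the cover; a bystander. Origin at its underside, about its middle
- twin_clip: red moulded clip of two side-by-side round bars on a plate, 75 x 70 mm, 32 mm tall, to the left; a bystander. Origin at its underside, about its middle
There are look-alikes about, which are no part of the job. Several things look just like the bridge: the one meant starts farthest to the robot's right.

How it is judged (in metres and radians):
On the way, in this order (a step that is already met when the one before it is completed fails the run):
1. the cover lies flat under the bridge, home against the stop bar (y of cover in the frame of bridge between 0 and 0.01 m and x of cover in the frame of bridge between -0.013 and 0.013 m and angle between the y axis of cover and the y axis of bridge, either way round below 0.08 rad and angle between cover's own z axis and vertical below 0.05 rad and height (world z) of cover below 0.004 m), for 0.2 s.
2. the plunger is pressed all the way down (value of joint plunger above 0.0045 m), for 0.1 s.
At the end, for the whole second after the job is handed in: The cover lies flat and at rest on the bench under the bridge, its leading end within 5 mm of the stop bar, square to the bridge within 0.08 rad, inside the channel; the plunger has been pressed at least 4.5 mm and is up again (all of step 1 and value of joint plunger below 0.0015 m and linear speed of cover below 0.01 m/s); the robot touches nothing.
It fails at once if the cover is lifted (more than 8 mm) or tipped (more than 0.1 rad) (height (world z) of cover above 0.008 m or angle between cover's own z axis and vertical above 0.1 rad).
It fails at once if the plunger is pressed while the cover is not home (value of joint plunger above 0.003 m and not (y of cover in the frame of bridge between 0 and 0.01 m and x of cover in the frame of bridge between -0.013 and 0.013 m and angle between the y axis of cover and the y axis of bridge, either way round below 0.08 rad and angle between cover's own z axis and vertical below 0.05 rad and height (world z) of cover below 0.004 m)).
It fails at once if a bystander is moved by more than 20 mm (distance of any of deep_cover, dome, jar, collar, spanner, screwdriver, twin_clip from where it was at the start of the episode above 0.02 m).
It also fails if it takes over 72 s, if anything falls off the work surface, if the arm or the gripper's body presses on something with over 40 N, if the wrist force passes 120 N, or if a joint passes its speed limit or range.

## Robot

A 6-joint arm with a two-finger parallel gripper is mounted at the origin on the work surface. World frame = base frame: x ahead of the robot, y to its left, z up, the work surface at z = 0. Lengths are in mm, angles in rad, forces in N, time in s.
With the tool pointing down it reaches from about 275 to 1000 mm from the base axis. Payload 8.4 kg.
Tool frame: the origin (TCP) lies between the finger pads; the fingertips stand 14 mm ahead of it and the grasp point (between the pads) lies 5 mm behind it; z points along the fingers, y is the line along which they close (so a half turn about z gives the same grasp; the last joint's range is limited). The gripper opens to 85 mm and grips with 20 to 120 N. Pads are 22 mm wide; open, the fingers measure 114 mm over their backs; the gripper's body (76 mm by 85 mm) begins 54 mm behind the grasp point. The pads swing forward as they close: fully open they stand 13 mm farther back than shut.
Start: joints at [-1.129, 0.353, 1.633, -0, 1.155, -0.002], TCP at [268.358, -564.457, 245.281] pointing down, gripper open.
Joint ranges: [-2.63, 2.63], [-0.92, 2.1], [0.06, 2.66], [-1.3, 4.44], [0, 2.69], [-3.02, 3.02]. Speed limits (rad/s): [2.22, 2.22, 2.79, 3.14, 3.14, 3.14].

## Interface

Orientations are given as a unit quaternion [w, x, y, z].
In Python, from workcell import ctrl, optics gives the robot as it stands.
- The arm moves only by the tool move_arm, never from a script. Its argument "commands" is a list of rows, each an object with "gripper": the gripper's target within -1 to 1 (fully open at 1, half-way at 0, shut at -1); "xyz": the shift along the tool's x, y, z in m, a list of three; "twist": the turn, a rotation vector about the tool's x, y, z in rad, a list of three. In form: [{"gripper": gripper, "xyz": [tx, ty, tz], "twist": [rx, ry, rz]}, ...]. A call has 1 to 10 rows; each row is the pose to reach, as a shift and turn from the pose commanded when the call began, along the tool's axes at that moment; what a row does not reach only later rows make up. A row lasts 1/10 s, in which the tool goes at most 50 mm and 8.59 degrees, less where a joint would pass 70% of its speed; a pose out of reach is approached as far as the arm can. A call with a gripper value outside its range is refused whole. The fingers move at their own pace and stop on an object; the grip force is fixed at half the most. Time passes only in rows, so rows that repeat a pose let the fingers close. It gives the time, the measured TCP pose, the force, the opening and the grip force at its end, in the units of the state.
- ctrl.get_obs(): the state, without advancing time (a new reading comes with each control period).
- optics.grab_frame(name): name is "scene" or "top" or "wrist"; returns the picture (400x640x3 uint8, red, green, blue); there is no depth.
- optics.camera_params(name): a dict with "fov_y" (degrees; the focal length in pixels is half the picture's height over the tangent of half this angle, whatever the lens; pixels are square), "cx", "cy" (the principal point, pixels), "R" (3x3) and "t" (3): a world point X has camera coordinates R X + t; the wrist camera has in their place "hand_eye" (4x4, takes a point from camera to tool coordinates, whose origin is the TCP and whose axes are the flange's). Camera axes: x right, y down, z forward; pixel columns grow to the right and rows downward; lengths in mm; the calibration is good to about 2 mm. A picture is of the moment at which its call begins: read the wrist's pose just before it. camera_params takes no time and is no camera call.
- ctrl.close_job(): hands the job in; it is judged then, once.
The state is a dict: "time_s": time; "qpos": joint angles; "joint_velocities": joint speeds; "effort": joint torques, N m; "tool_pos": TCP position; "tool_rot": TCP orientation; "ft_force": force on the tool from outside, world axes, zero at the start; "moment": the same for the moment, N m; "gripper_width": opening from 0.0 (shut) to 1.0 (fully open); "grasp_force": force on a finger pad.
Only numpy, scipy, OpenCV 4.12 (cv2) and the standard library are available. Lean on these libraries where they do the work, as an engineer would, in place of code of your own. Each camera call takes 0.05 s, during which the arm holds its last target. There are 200 camera calls.

## Working session

There is one attempt and no reset: what is moved stays moved. The work goes in short steps, Python scripts to look and compute and a tool call to move; the robot and the scene stay as the last step left them, time stands still between calls to the robot, and variables do not carry over. Pictures are saved under pics/ and viewed, at most 10 in all, crops included, and the job is handed in when it is done.

Besides the shell and the picture viewer there is one more tool, called after ">>>" as name(argument=value, ...) on one line, values as JSON. move_arm: Moves the arm, as the interface text tells. Its arguments: {"type":"object","properties":{"commands":{"type":"array"}},"required":["commands"]}

```bash
ls; mkdir -p pics; python3 - <<'E'
from workcell import ctrl, optics
import cv2,numpy as np
for n in("scene","top"):
    p=optics.camera_params(n);print(n,p)
    cv2.imwrite(f"pics/{n}0.png",optics.grab_frame(n)[:,:,::-1])
print(optics.camera_params("wrist"));print(ctrl.get_obs())
E
```

```text
pics
scene {'fov_y': 43.08947416577442, 'cx': 313.38609095782164, 'cy': 202.76367854713007, 'R': array([[-0.85618244,  0.51660087, -0.0086704 ],
       [ 0.38711886,  0.63029233, -0.67295658],
       [-0.34218507, -0.57953008, -0.73963117]]), 't': array([ 486.66497626, -164.57436349, 1865.07969921])}
top {'fov_y': 44.042133062420746, 'cx': 315.9501688914202, 'cy': 196.92535375993884, 'R': array([[ 0.01730758, -0.99984617,  0.00284267],
       [-0.99913997, -0.01740236, -0.03763621],
       [ 0.03767989, -0.00218883, -0.99928746]]), 't': array([ -24.04907132,  549.84907545, 1435.02336649])}
{'fov_y': 64.43179335546962, 'cx': 324.80967217092496, 'cy': 200.17885859772863, 'hand_eye': array([[ 7.95083904e-04, -9.63067814e-01, -2.69257781e-01,
         6.97565462e+01],
       [ 9.99998917e-01,  4.32277290e-04,  1.40672146e-03,
         7.42101312e-02],
       [-1.23837414e-03, -2.69258608e-01,  9.63067115e-01,
        -1.28359430e+02],
       [ 0.00000000e+00,  0.00000000e+00,  0.00000000e+00,
         1.00000000e+00]])}
{'time_s': 0.1, 'qpos': array([-1.12939703e+00,  3.53584249e-01,  1.63408813e+00, -6.31829081e-06,
        1.15519350e+00, -2.36708058e-03]), 'joint_velocities': array([ 0.00082001, -0.00069817, -0.00271392,  0.00065355, -0.00037748,
       -0.00079438]), 'effort': array([ 3.27867256e-04, -6.06358767e+01, -3.42817640e+01,  1.23998944e-07,
        3.80204961e-03, -1.53512394e-05]), 'tool_pos': array([ 268.17549768, -564.07115252,  244.62125476]), 'tool_rot': array([-6.20706298e-04,  9.75484273e-01,  2.20068236e-01, -1.41447090e-04]), 'ft_force': array([ 0.41187545, -0.48637069,  0.11645816]), 'moment': array([-0.00827285,  0.02282064, -0.00915941]), 'grasp_force': 0.0, 'gripper_width': 0.9999918190747936}
```

View pics/scene0.png

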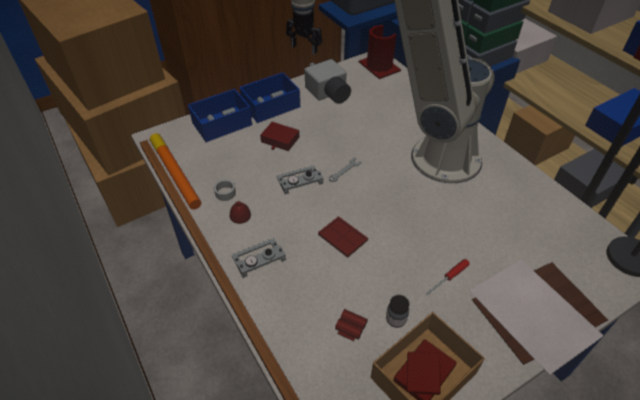

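View pics/top0.png

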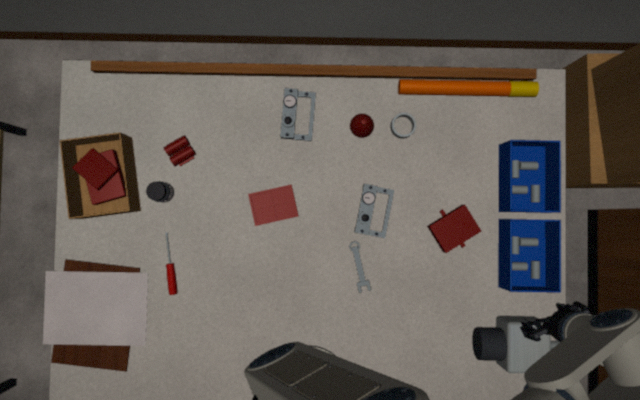

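Candidates: the bridge at top-view pixel (374,210) and its look-alike at (297,114). The first is farther right (−y), so it is the one meant. The cover could be the flat plate at (273,205), the plates in the box at (98,170), the deep box at (455,228) or the clip at (180,150). I choose the flat loose plate at (273,205). Now a close crop with measurement.

```bash
cat > h.py <<'E'
from workcell import ctrl, optics
import cv2,numpy as np
from scipy.spatial.transform import Rotation as Ro
def P(n,o=None):
    p=optics.camera_params(n); f=200/np.tan(np.radians(p['fov_y']/2))
    if n=="wrist":
        w,x,y,z=o['tool_rot'];T=np.eye(4);T[:3,:3]=Ro.from_quat([x,y,z,w]).as_matrix();T[:3,3]=o['tool_pos']
        C=np.linalg.inv(T@p['hand_eye']);R,t=C[:3,:3],C[:3,3]
    else: R,t=np.array(p['R']),np.array(p['t'])
    return f,p['cx'],p['cy'],R,t
def ray(c,px,z):
    f,cx,cy,R,t=c;d=R.T@[(px[0]-cx)/f,(px[1]-cy)/f,1];o=-R.T@t
    return o+d*(z-o[2])/d[2]
def tri(c1,p1,c2,p2):
    A=[];b=[]
    for (f,cx,cy,R,t),p in((c1,p1),(c2,p2)):
        d=R.T@[(p[0]-cx)/f,(p[1]-cy)/f,1];d/=np.linalg.norm(d);M=np.eye(3)-np.outer(d,d);A.append(M);b.append(M@(-R.T@t))
    return np.linalg.lstsq(np.vstack(A),np.hstack(b),rcond=None)[0]
def proj(c,X):
    f,cx,cy,R,t=c;q=R@np.array(X,float)+t;return np.array([cx+f*q[0]/q[2],cy+f*q[1]/q[2]])
def red(im,seed):
    h=cv2.cvtColor(im,cv2.COLOR_RGB2HSV);m=(((h[...,0]<10)|(h[...,0]>168))&(h[...,1]>110)&(h[...,2]>40)).astype(np.uint8)
    m=cv2.morphologyEx(m,cv2.MORPH_OPEN,np.ones((3,3)));n,l=cv2.connectedComponents(m)
    return (l==l[seed[1],seed[0]]).astype(np.uint8)
E
python3 - <<'E'
from h import *
ims={n:cv2.imread(f"pics/{n}0.png")[:,:,::-1].copy() for n in("scene","top")}
cs={}
for n,s in(("top",(273,205)),("scene",(343,236))):
    m=red(ims[n],s);c=max(cv2.findContours(m,0,1)[0],key=cv2.contourArea);M=cv2.moments(m,True)
    cen=(M['m10']/M['m00'],M['m01']/M['m00']);r=cv2.minAreaRect(c);cs[n]=cen
    W=np.array([ray(P(n),q,14)[:2] for q in c[:,0]],np.float32)
    print(n,cen,cv2.minAreaRect(W),cv2.boxPoints(cv2.minAreaRect(W)).round(1).tolist())
print(tri(P("top"),cs["top"],P("scene"),cs["scene"]))
t=cv2.resize(ims["top"][160:260,230:410],None,fx=4.4,fy=4.4,interpolation=2)[:300*2]
s=cv2.resize(ims["scene"][150:270,225:375],None,fx=4.4,fy=4.4,interpolation=2)
cv2.imwrite("pics/c1.png",t[:,:,::-1]);cv2.imwrite("pics/c2.png",s[:,:,::-1]);print(t.shape,s.shape)
E
```

```text
top (272.81468023255815, 204.7609011627907) ((525.3010864257812, 110.60726928710938), (92.33309173583984, 126.6654281616211), 13.604253768920898) [[465.5, 161.3000030517578], [495.29998779296875, 38.20000076293945], [585.0999755859375, 59.900001525878906], [555.2999877929688, 183.0]]
scene (342.6482465462274, 235.990435706695) ((530.1571044921875, 115.45610046386719), (94.61322021484375, 128.23643493652344), 13.913305282592773) [[468.79998779296875, 166.3000030517578], [499.70001220703125, 41.79999923706055], [591.5, 64.5999984741211], [560.7000122070312, 189.10000610351562]]
[525.69360922 111.25251526   4.39008588]
(440, 792, 3) (528, 660, 3)
```

View pics/c1.png

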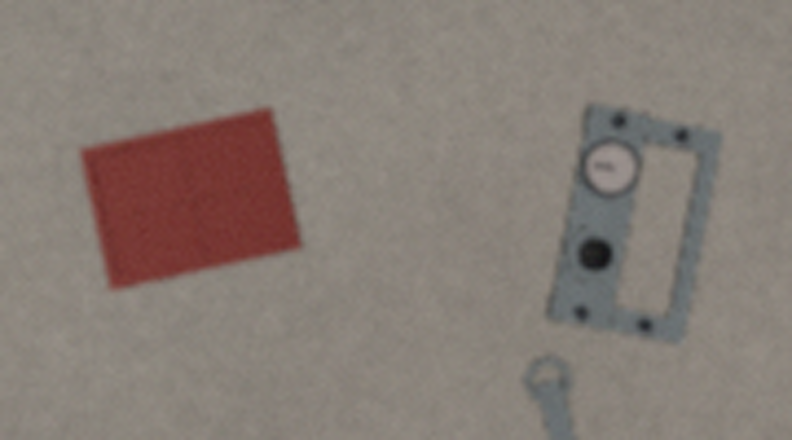

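View pics/c2.png

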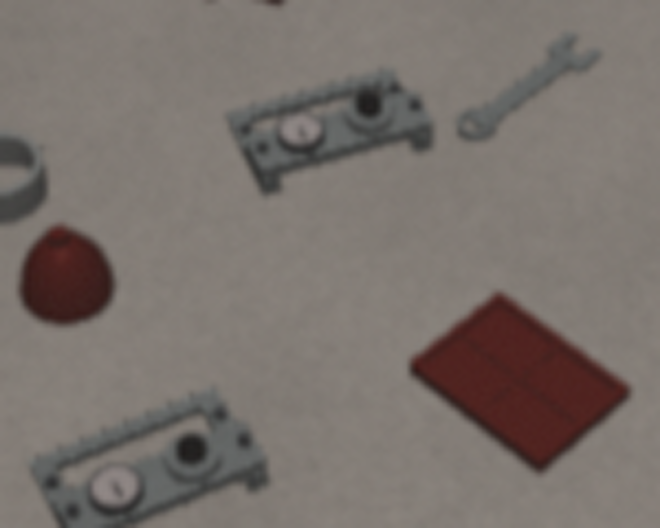

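The top crop shows the cover flat at (190,198). The bridge has its deck on the left (the +y side), the dial at (610,168), the plunger at (595,254) and the stop bar on the right. The scene crop confirms it, with the plunger at (369,103). Next, the bridge pose.

```bash
python3 - <<'E'
from h import *
T,S=P("top"),P("scene")
u=lambda p,o:((p[0]+.5)/4.4-.5+o[0],(p[1]+.5)/4.4-.5+o[1])
t=lambda x,y:u((x,y),(230,160)); s=lambda x,y:u((x,y),(225,150))
print("plunger tri",tri(T,t(595,254),S,s(369,103)),"dial tri",tri(T,t(610,168),S,s(301,130)))
src=np.array([[32,0],[-25,0],[72,20],[-72,20]],float)
dst=np.array([ray(T,t(610,168),43),ray(T,t(595,254),54),ray(T,t(587,103),32),ray(T,t(550,318),32)])[:,:2]
for q in((720,132),(683,342)): print("stop bar outer",ray(T,t(*q),10))
dst2=np.array([ray(S,s(301,130),43),ray(S,s(369,103),54)])[:,:2];print("scene",dst2)
def fit(a,b):
    A=a[:,0]+1j*a[:,1];B=b[:,0]+1j*b[:,1];th=np.angle(np.sum((B-B.mean())*np.conj(A-A.mean())));o=B.mean()-np.exp(1j*th)*A.mean()
    return o,th,np.abs(B-o-np.exp(1j*th)*A)
o,th,r=fit(src,dst);print(dst,"origin",o,"yaw",th,r);print(fit(src[:2],dst2))
R=np.array([[np.cos(th),-np.sin(th)],[np.sin(th),np.cos(th)]])
for c in((525.3,110.6),(530,115)):print("cover in bridge",R.T@(np.array(c)-[o.real,o.imag]),"home world",[o.real,o.imag]+R@[0,5])
ct=np.arctan2(123.1,-29.8)-np.pi/2;print("cover yaw",ct,"rel",ct-th)
E
```

```text
plunger tri [ 493.61738523 -154.83675435   47.09866493] dial tri [ 549.77787544 -164.774034     38.08691317]
stop bar outer [ 575.54935359 -240.33092731   10.        ]
stop bar outer [ 435.78035226 -217.39474121   10.        ]
scene [[ 552.5347347  -160.78579074]
 [ 497.62860865 -149.06895806]]
[[ 549.06880309 -163.90480758]
 [ 493.11810869 -153.80086383]
 [ 591.83716452 -149.45257613]
 [ 450.82958206 -127.22620465]] origin (517.8902500088516-158.188770508961j) yaw -0.1602433810537733 [0.73594617 0.40951209 0.57843027 0.86857292]
(np.complex128(521.6587416033915-154.19692951141593j), np.float64(-0.21024400547976035), array([0.42880994, 0.42880994]))
cover in bridge [-35.57270631 266.52746596] home world [ 518.68804238 -153.25282811]
cover in bridge [-31.63497774 271.6210201 ] home world [ 518.68804238 -153.25282811]
cover yaw 0.23751039906659632 rel 0.39775378012036966
```

The cover lies at about (−34, 268) in the bridge frame, turned +0.40 rad. The bridge origin is about (518, −158), yaw −0.16. I'll go above the cover's trailing side, fingers half open, and look from near.

>>> move_arm(commands=[{"gripper": 0,"xyz": [0.545,-0.6,0],"twist": [0,0,-1.364]},{"gripper": 0,"xyz": [0.545,-0.6,0],"twist": [0,0,-1.364]},{"gripper": 0,"xyz": [0.545,-0.6,0],"twist": [0,0,-1.364]},{"gripper": 0,"xyz": [0.545,-0.6,0],"twist": [0,0,-1.364]},{"gripper": 0,"xyz": [0.545,-0.6,0],"twist": [0,0,-1.364]},{"gripper": 0,"xyz": [0.545,-0.6,0],"twist": [0,0,-1.364]},{"gripper": 0,"xyz": [0.545,-0.6,0],"twist": [0,0,-1.364]},{"gripper": 0,"xyz": [0.545,-0.6,0],"twist": [0,0,-1.364]},{"gripper": 0,"xyz": [0.545,-0.6,0],"twist": [0,0,-1.364]},{"gripper": 0,"xyz": [0.545,-0.6,0],"twist": [0,0,-1.364]}])

```text
time_s: 1.1
tool_pos: [413.1, -83.9, 245.4]
tool_rot: [0.0, 0.617, 0.787, 0.0]
ft_force: [0.8, -0.1, -0.9]
gripper_width: 0.502
grasp_force: 0.0
```

>>> move_arm(commands=[{"gripper": 0,"xyz": [0.265,0.157,0],"twist": [0,0,0]},{"gripper": 0,"xyz": [0.265,0.157,0],"twist": [0,0,0]},{"gripper": 0,"xyz": [0.265,0.157,0],"twist": [0,0,0]},{"gripper": 0,"xyz": [0.265,0.157,0],"twist": [0,0,0]},{"gripper": 0,"xyz": [0.265,0.157,0],"twist": [0,0,0]},{"gripper": 0,"xyz": [0.265,0.157,0],"twist": [0,0,0]},{"gripper": 0,"xyz": [0.265,0.157,0],"twist": [0,0,0]},{"gripper": 0,"xyz": [0.265,0.157,0],"twist": [0,0,0]},{"gripper": 0,"xyz": [0.265,0.157,0],"twist": [0,0,0]},{"gripper": 0,"xyz": [0.265,0.157,0],"twist": [0,0,0]}])

```text
time_s: 2.1
tool_pos: [502.9, 207.1, 245.1]
tool_rot: [-0.0, 0.619, 0.785, -0.0]
ft_force: [0.0, 0.5, -0.6]
gripper_width: 0.5
grasp_force: 0.0
```

```bash
python3 - <<'E'
from h import *
o=ctrl.get_obs();im=optics.grab_frame("wrist");cv2.imwrite("pics/w1.png",im[:,:,::-1])
c=P("wrist",o);print(o['tool_pos'],o['tool_rot'])
s=proj(c,[525,111,14]);print(s,proj(c,[493.5,-154,54]))
m=red(im,s.astype(int));k=max(cv2.findContours(m,0,1)[0],key=cv2.contourArea)
W=np.array([ray(c,q,14)[:2] for q in k[:,0]],np.float32);r=cv2.minAreaRect(W);print(r,cv2.boxPoints(r).round(1).tolist())
np.save("w1.npy",np.array([*o['tool_pos'],*o['tool_rot']]))
E
```

```text
[502.94197801 207.14512483 245.1330541 ] [-9.79888307e-05  6.19052376e-01  7.85349571e-01 -4.44122374e-04]
[322.58691942 251.55457191] [252.86362076 437.7453581 ]
((529.425537109375, 113.25011444091797), (94.4600830078125, 129.82766723632812), 13.535297393798828) [[468.29998779296875, 165.3000030517578], [498.70001220703125, 39.099998474121094], [590.5, 61.20000076293945], [560.2000122070312, 187.39999389648438]]
```

View pics/w1.png

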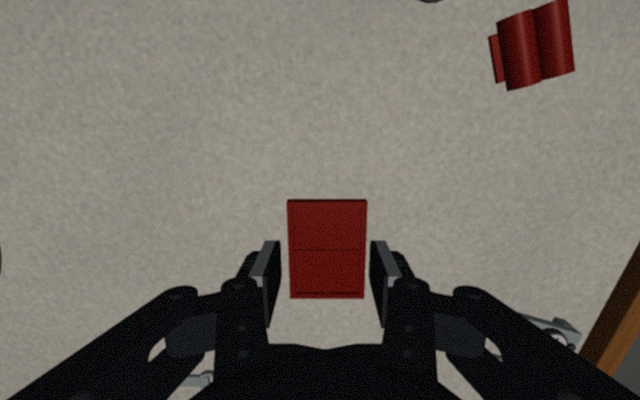

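The wrist view shows the cover at (327,250) with its trailing end at row 200. The fit gives a 94 x 130 mm outline centred on (529,113) at yaw 0.236, which agrees with the fixed cameras. Descending behind the trailing end.

>>> move_arm(commands=[{"gripper": 0,"xyz": [0.004,0.003,0.05],"twist": [0,0,0]},{"gripper": 0,"xyz": [0.004,0.003,0.1],"twist": [0,0,0]},{"gripper": 0,"xyz": [0.004,0.003,0.15],"twist": [0,0,0]},{"gripper": 0,"xyz": [0.004,0.003,0.19],"twist": [0,0,0]},{"gripper": 0,"xyz": [0.004,0.003,0.21],"twist": [0,0,0]},{"gripper": 0,"xyz": [0.004,0.003,0.217],"twist": [0,0,0]},{"gripper": 0,"xyz": [0.004,0.003,0.22],"twist": [0,0,0]},{"gripper": 0,"xyz": [0.004,0.003,0.22],"twist": [0,0,0]}])

```text
time_s: 2.95
tool_pos: [506.2, 213.0, 26.2]
tool_rot: [0.0, 0.619, 0.786, 0.001]
ft_force: [-0.8, -0.4, -0.4]
gripper_width: 0.502
grasp_force: 0.0
```

>>> move_arm(commands=[{"gripper": 0,"xyz": [0,0,0.002],"twist": [0,0,0]},{"gripper": 0,"xyz": [0,0,0.004],"twist": [0,0,0]},{"gripper": 0,"xyz": [0,0,0.006],"twist": [0,0,0]},{"gripper": 0,"xyz": [0,0,0.006],"twist": [0,0,0]}])

```text
time_s: 3.35
tool_pos: [505.4, 213.2, 19.4]
tool_rot: [0.0, 0.619, 0.786, 0.0]
ft_force: [-0.0, 1.0, 0.7]
gripper_width: 0.495
grasp_force: 0.0
```

>>> move_arm(commands=[{"gripper": 0,"xyz": [0,0,0.001],"twist": [0,0,0]},{"gripper": 0,"xyz": [0,0,0.002],"twist": [0,0,0]},{"gripper": 0,"xyz": [0,0,0.003],"twist": [0,0,0]},{"gripper": 0,"xyz": [0,0,0.003],"twist": [0,0,0]}])

```text
time_s: 3.75
tool_pos: [505.3, 213.2, 16.1]
tool_rot: [-0.0, 0.619, 0.786, -0.0]
ft_force: [0.1, -0.2, -0.2]
gripper_width: 0.497
grasp_force: 0.0
```

```bash
python3 - <<'E'
from h import *
cv2.imwrite("pics/w2.png",optics.grab_frame("wrist")[:,:,::-1])
E
```

```text
(no output)
```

View pics/w2.png

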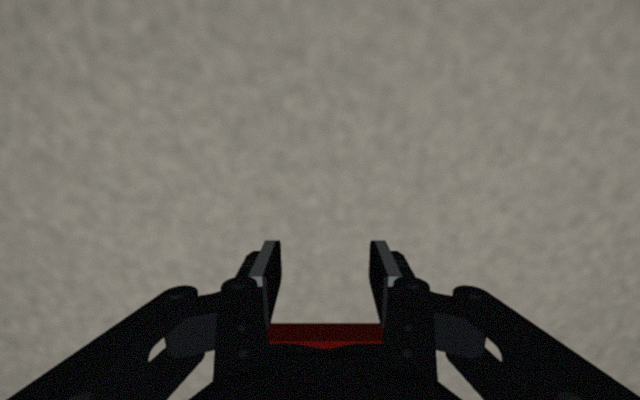

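The fingers straddle the trailing end at row 330, clear of the bench with no contact. Next I approach and push straight a little, then follow an arc.

>>> move_arm(commands=[{"gripper": 0,"xyz": [-0.007,-0.001,0.002],"twist": [0,0,0]},{"gripper": 0,"xyz": [-0.014,-0.001,0.002],"twist": [0,0,0]},{"gripper": 0,"xyz": [-0.02,-0.001,0.002],"twist": [0,0,0]},{"gripper": 0,"xyz": [-0.024,-0.001,0.002],"twist": [0,0,0]},{"gripper": 0,"xyz": [-0.028,-0.001,0.002],"twist": [0,0,0]},{"gripper": 0,"xyz": [-0.03,-0.001,0.002],"twist": [0,0,0]},{"gripper": 0,"xyz": [-0.03,-0.001,0.002],"twist": [0,0,0]}])

```text
time_s: 4.5
tool_pos: [511.6, 183.6, 14.3]
tool_rot: [0.0, 0.619, 0.786, 0.0]
ft_force: [-0.0, 0.2, 0.4]
gripper_width: 0.498
grasp_force: 0.0
```

```bash
python3 - <<'E'
from h import *
print(ctrl.get_obs()['tool_pos'])
im=optics.grab_frame("top");cv2.imwrite("pics/t2.png",im[:,:,::-1])
m=red(im,(275,205));k=max(cv2.findContours(m,0,1)[0],key=cv2.contourArea)
W=np.array([ray(P("top"),q,14)[:2] for q in k[:,0]],np.float32);r=cv2.minAreaRect(W);print(r,cv2.boxPoints(r).round(1).tolist())
R=448
for s in range(10,181,10):
    t=s/R;print(s,"x %.1f y %.1f rz %.4f"%(-R*np.sin(t)+76*(np.cos(t)-1),-R*(1-np.cos(t))+76*np.sin(t),t))
E
```

```text
[511.62995236 183.5548722   14.32249449]
((527.6787109375, 99.8427734375), (92.06216430664062, 108.41930389404297), 13.557138442993164) [[470.20001220703125, 141.8000030517578], [495.6000061035156, 36.400001525878906], [585.0999755859375, 57.900001525878906], [559.7000122070312, 163.3000030517578]]
10 x -10.0 y 1.6 rz 0.0223
20 x -20.1 y 2.9 rz 0.0446
30 x -30.1 y 4.1 rz 0.0670
40 x -40.2 y 5.0 rz 0.0893
50 x -50.4 y 5.7 rz 0.1116
60 x -60.5 y 6.1 rz 0.1339
70 x -70.6 y 6.4 rz 0.1562
80 x -80.8 y 6.4 rz 0.1786
90 x -90.9 y 6.2 rz 0.2009
100 x -101.1 y 5.7 rz 0.2232
110 x -111.2 y 5.0 rz 0.2455
120 x -121.3 y 4.1 rz 0.2679
130 x -131.4 y 3.0 rz 0.2902
140 x -141.4 y 1.7 rz 0.3125
150 x -151.4 y 0.1 rz 0.3348
160 x -161.4 y -1.7 rz 0.3571
170 x -171.4 y -3.7 rz 0.3795
180 x -181.2 y -6.0 rz 0.4018
```

>>> move_arm(commands=[{"gripper": 0,"xyz": [-0.005,0.0008,0],"twist": [0,0,0.0112]},{"gripper": 0,"xyz": [-0.01,0.0016,0],"twist": [0,0,0.0223]},{"gripper": 0,"xyz": [-0.015,0.0023,0],"twist": [0,0,0.0335]},{"gripper": 0,"xyz": [-0.0201,0.0029,0],"twist": [0,0,0.0446]},{"gripper": 0,"xyz": [-0.0251,0.0035,0],"twist": [0,0,0.0558]},{"gripper": 0,"xyz": [-0.0301,0.0041,0],"twist": [0,0,0.067]},{"gripper": 0,"xyz": [-0.0352,0.0046,0],"twist": [0,0,0.0781]},{"gripper": 0,"xyz": [-0.0402,0.005,0],"twist": [0,0,0.0893]},{"gripper": 0,"xyz": [-0.0453,0.0054,0],"twist": [0,0,0.1005]},{"gripper": 0,"xyz": [-0.0504,0.0057,0],"twist": [0,0,0.1116]}])

```text
time_s: 5.55
tool_pos: [529.0, 135.7, 14.3]
tool_rot: [0.0, 0.662, 0.75, 0.0]
ft_force: [-0.1, 1.9, 0.2]
gripper_width: 0.499
grasp_force: 0.6
```

```bash
cat >> h.py <<'E'
def cover(B=(518,-158.2,-.161),guess=None):
    """front edge of the cover in the top view -> cover pose in the bridge frame (top-camera bridge fit), unless hidden"""
    im=optics.grab_frame("top");T=P("top");th=B[2];Rb=np.array([[np.cos(th),-np.sin(th)],[np.sin(th),np.cos(th)]])
    s=proj(T,[*guess,14]).astype(int);m=red(im,s);k=max(cv2.findContours(m,0,1)[0],key=cv2.contourArea)
    W=np.array([Rb.T@(ray(T,q,14)[:2]-B[:2]) for q in k[:,0]],np.float32)
    b=cv2.boxPoints(cv2.minAreaRect(W));b=b[np.argsort(b[:,1])];f=b[:2][np.argsort(b[:2,0])];d=f[1]-f[0];a=np.arctan2(d[1],d[0])
    mid=f.mean(0);c=mid+64*np.array([-np.sin(a),np.cos(a)]);print("front w %.1f mid"%np.hypot(*d),mid.round(1),"cover xy",c.round(1),"yaw %.3f"%a)
    o=ctrl.get_obs();q=o['tool_rot'];p=Rb.T@(o['tool_pos'][:2]-B[:2]);print("tool in bridge",p.round(1),"yaw %.3f"%(2*np.arctan2(q[2],q[1])-np.pi/2-th),o['ft_force'].round(1))
    return im
E
python3 -c "
from h import *
cover(guess=(537,50))"
```

```text
front w 92.1 mid [ -1.1 157.4] cover xy [-19.3 218.8] yaw 0.289
tool in bridge [-36.  291.4] yaw 0.285 [ 0.1 -0.3  0.2]
```

>>> move_arm(commands=[{"gripper": 0,"xyz": [-0.005,0.0008,0],"twist": [0,0,0.0112]},{"gripper": 0,"xyz": [-0.01,0.0016,0],"twist": [0,0,0.0223]},{"gripper": 0,"xyz": [-0.015,0.0023,0],"twist": [0,0,0.0335]},{"gripper": 0,"xyz": [-0.0201,0.0029,0],"twist": [0,0,0.0446]},{"gripper": 0,"xyz": [-0.0251,0.0035,0],"twist": [0,0,0.0558]},{"gripper": 0,"xyz": [-0.0301,0.0041,0],"twist": [0,0,0.067]},{"gripper": 0,"xyz": [-0.0352,0.0046,0],"twist": [0,0,0.0781]},{"gripper": 0,"xyz": [-0.0402,0.005,0],"twist": [0,0,0.0893]},{"gripper": 0,"xyz": [-0.0453,0.0054,0],"twist": [0,0,0.1005]},{"gripper": 0,"xyz": [-0.0504,0.0057,0],"twist": [0,0,0.1116]}])

```text
time_s: 6.6
tool_pos: [540.9, 86.4, 14.3]
tool_rot: [-0.0, 0.703, 0.712, -0.0]
ft_force: [1.0, 0.9, -0.8]
gripper_width: 0.502
grasp_force: 0.5
```

```bash
python3 -c "
from h import *
cover(guess=(537,0))"
```

```text
front w 90.4 mid [  2.3 107.1] cover xy [ -9.1 170.1] yaw 0.178
tool in bridge [-16.5 244.6] yaw 0.173 [-0.1 -0.6  0.1]
```

>>> move_arm(commands=[{"gripper": 0,"xyz": [-0.005,0,0],"twist": [0,0,0]},{"gripper": 0,"xyz": [-0.01,0,0],"twist": [0,0,0]},{"gripper": 0,"xyz": [-0.015,0.0008,0],"twist": [0,0,0.0112]},{"gripper": 0,"xyz": [-0.02,0.0016,0],"twist": [0,0,0.0223]},{"gripper": 0,"xyz": [-0.025,0.0023,0],"twist": [0,0,0.0335]},{"gripper": 0,"xyz": [-0.0301,0.0029,0],"twist": [0,0,0.0446]},{"gripper": 0,"xyz": [-0.0351,0.0035,0],"twist": [0,0,0.0558]},{"gripper": 0,"xyz": [-0.0401,0.0041,0],"twist": [0,0,0.067]},{"gripper": 0,"xyz": [-0.0452,0.0046,0],"twist": [0,0,0.0781]},{"gripper": 0,"xyz": [-0.0502,0.005,0],"twist": [0,0,0.0893]}])

```text
time_s: 7.65
tool_pos: [546.6, 36.3, 14.3]
tool_rot: [-0.0, 0.734, 0.68, -0.0]
ft_force: [-0.4, 1.6, 0.5]
gripper_width: 0.502
grasp_force: 0.4
```

```bash
python3 -c "
from h import *
im=cover(guess=(530,-40))
t=cv2.resize(im[160:260,290:410],None,fx=6,fy=6,interpolation=2);cv2.imwrite('pics/t3.png',t[:,:,::-1])"
```

```text
front w 92.9 mid [ 4.7 56.6] cover xy [ -0.9 120.4] yaw 0.088
tool in bridge [ -2.8 196. ] yaw 0.084 [ 0.3 -0.1  0.5]
```

View pics/t3.png

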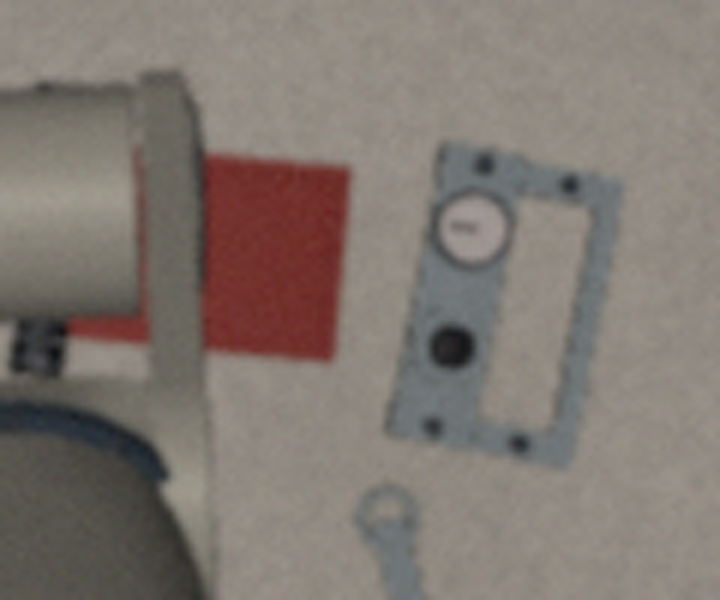

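>>> move_arm(commands=[{"gripper": 0,"xyz": [-0.005,0.0008,0],"twist": [0,0,0.012]},{"gripper": 0,"xyz": [-0.01,0.0016,0],"twist": [0,0,0.025]},{"gripper": 0,"xyz": [-0.015,0.0025,0],"twist": [0,0,0.038]},{"gripper": 0,"xyz": [-0.02,0.0033,0],"twist": [0,0,0.05]},{"gripper": 0,"xyz": [-0.025,0.004,0],"twist": [0,0,0.063]},{"gripper": 0,"xyz": [-0.03,0.0045,0],"twist": [0,0,0.075]},{"gripper": 0,"xyz": [-0.035,0.0047,0],"twist": [0,0,0.085]}])

```text
time_s: 8.4
tool_pos: [548.6, 1.0, 14.3]
tool_rot: [-0.0, 0.762, 0.648, 0.0]
ft_force: [0.9, 0.6, 0.1]
gripper_width: 0.495
grasp_force: 0.4
```

```bash
python3 -c "
from h import *
im=cover(guess=(525,-70))"
```

```text
front w 1166.1 mid [ 180.1 -796.4] cover xy [ 168.7 -733.4] yaw 0.180
tool in bridge [  4.7 161.5] yaw -0.001 [ 0.4 -1.2 -0.1]
```

```bash
python3 -c "
from h import *
im=cover(guess=(525,-115))"
```

```text
front w 96.2 mid [ 6.8 16.1] cover xy [-4.5 79.2] yaw 0.176
tool in bridge [  4.6 161.8] yaw -0.000 [ 0.3 -0.1 -1.1]
```

```bash
cat >> h.py <<'E'
def edges(im,guess,B=(518,-158.2,-.161)):
    T=P("top");th=B[2];Rb=np.array([[np.cos(th),-np.sin(th)],[np.sin(th),np.cos(th)]])
    m=red(im,proj(T,[*guess,14]).astype(int));ys,xs=np.nonzero(m);out=[]
    for y in np.unique(ys): out.append([*(Rb.T@(ray(T,(xs[ys==y].max(),y),14)[:2]-B[:2])),xs[ys==y].min(),xs[ys==y].max(),y])
    return np.array(out)
E
python3 -c "
from h import *
im=optics.grab_frame('top');e=edges(im,(525,-115));print(e.round(1))
cv2.imwrite('pics/t4.png',cv2.resize(im[160:260,290:410],None,fx=6,fy=6,interpolation=2)[:,:,::-1])"
```

```text
[[ 46.9  64.8 340.  346.  189. ]
 [ 46.6  49.9 340.  351.  190. ]
 [ 46.9  32.2 340.  357.  191. ]
 [ 45.6  23.1 340.  360.  192. ]
 [ 42.7  22.6 340.  360.  193. ]
 [ 39.8  22.  340.  360.  194. ]
 [ 36.9  21.5 340.  360.  195. ]
 [ 34.1  21.  340.  360.  196. ]
 [ 30.7  23.4 340.  359.  197. ]
 [ 27.8  22.9 340.  359.  198. ]
 [ 24.9  22.4 340.  359.  199. ]
 [ 22.   21.9 340.  359.  200. ]
 [ 19.2  21.4 340.  359.  201. ]
 [ 16.3  20.9 340.  359.  202. ]
 [ 12.9  23.2 340.  358.  203. ]
 [ 10.   22.7 340.  358.  204. ]
 [  7.2  22.2 340.  358.  205. ]
 [  4.3  21.7 340.  358.  206. ]
 [  1.4  21.2 340.  358.  207. ]
 [ -2.   23.5 340.  357.  208. ]
 [ -4.8  23.  340.  357.  209. ]
 [ -7.7  22.5 340.  357.  210. ]
 [-10.6  22.  340.  357.  211. ]
 [-13.4  21.5 340.  357.  212. ]
 [-16.3  21.  340.  357.  213. ]
 [-19.2  20.5 340.  357.  214. ]
 [-22.   20.  340.  357.  215. ]
 [-25.4  22.3 340.  356.  216. ]
 [-28.3  21.8 340.  356.  217. ]
 [-31.1  21.3 341.  356.  218. ]
 [-34.   20.8 341.  356.  219. ]
 [-36.9  20.3 341.  356.  220. ]
 [-40.2  22.7 344.  355.  221. ]
 [-43.1  22.2 350.  355.  222. ]]
```

View pics/t4.png

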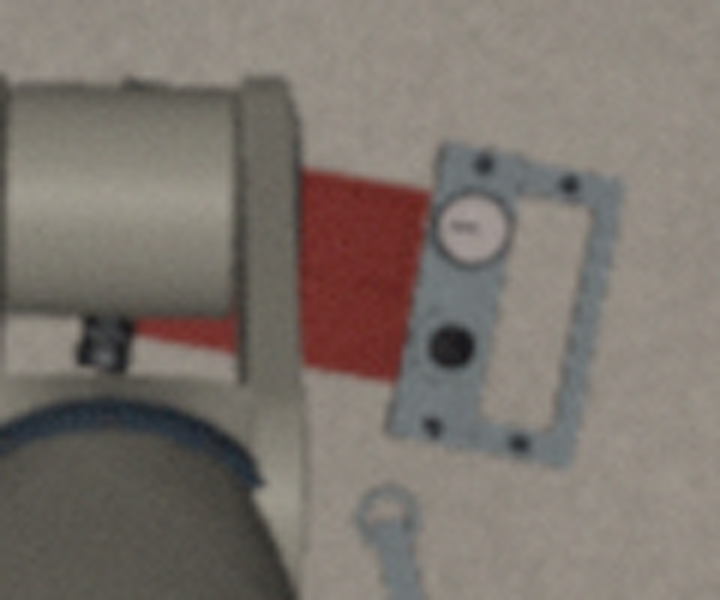

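The cover is square to the bridge, its front just meeting the deck edge, and centred within about 1.5 mm. Pushing straight in.

>>> move_arm(commands=[{"gripper": 0,"xyz": [-0.005,0,0],"twist": [0,0,0]},{"gripper": 0,"xyz": [-0.01,0,0],"twist": [0,0,0]},{"gripper": 0,"xyz": [-0.015,0,0],"twist": [0,0,0]},{"gripper": 0,"xyz": [-0.02,0,0],"twist": [0,0,0]},{"gripper": 0,"xyz": [-0.025,0,0],"twist": [0,0,0]},{"gripper": 0,"xyz": [-0.03,0,0],"twist": [0,0,0]},{"gripper": 0,"xyz": [-0.035,0,0],"twist": [0,0,0]},{"gripper": 0,"xyz": [-0.04,0,0],"twist": [0,0,0]}])

```text
time_s: 9.35
tool_pos: [542.1, -38.5, 14.3]
tool_rot: [0.0, 0.762, 0.648, 0.0]
ft_force: [-0.6, 1.3, -0.5]
gripper_width: 0.501
grasp_force: 0.5
```

```bash
python3 -c "
from h import *
im=optics.grab_frame('top');e=edges(im,(520,-170));print(e[::3].round(1));o=ctrl.get_obs();print(o['tool_pos'],o['ft_force'],o['moment'])"
```

```text
[[ 7.538e+02 -6.922e+02  0.000e+00  6.390e+02  0.000e+00]
 [ 7.449e+02 -6.936e+02  0.000e+00  6.390e+02  3.000e+00]
 [ 7.359e+02 -6.950e+02  0.000e+00  6.390e+02  6.000e+00]
 [ 7.270e+02 -6.964e+02  0.000e+00  6.390e+02  9.000e+00]
 [ 7.181e+02 -6.977e+02  0.000e+00  6.390e+02  1.200e+01]
 [ 7.092e+02 -6.991e+02  0.000e+00  6.390e+02  1.500e+01]
 [ 7.003e+02 -7.005e+02  0.000e+00  6.390e+02  1.800e+01]
 [ 6.913e+02 -7.019e+02  0.000e+00  6.390e+02  2.100e+01]
 [ 6.824e+02 -7.033e+02  0.000e+00  6.390e+02  2.400e+01]
 [ 6.735e+02 -7.046e+02  0.000e+00  6.390e+02  2.700e+01]
 [ 6.646e+02 -7.060e+02  0.000e+00  6.390e+02  3.000e+01]
 [ 6.558e+02 -7.074e+02  0.000e+00  6.390e+02  3.300e+01]
 [ 6.469e+02 -7.088e+02  0.000e+00  6.390e+02  3.600e+01]
 [ 6.380e+02 -7.102e+02  0.000e+00  6.390e+02  3.900e+01]
 [ 6.291e+02 -7.115e+02  0.000e+00  6.390e+02  4.200e+01]
 [ 6.202e+02 -7.129e+02  0.000e+00  6.390e+02  4.500e+01]
 [ 6.114e+02 -7.143e+02  0.000e+00  6.390e+02  4.800e+01]
 [ 6.025e+02 -7.157e+02  0.000e+00  6.390e+02  5.100e+01]
 [ 5.936e+02 -7.170e+02  0.000e+00  6.390e+02  5.400e+01
[... 6089 characters left out ...]
2]
 [-3.232e+02 -8.590e+02  0.000e+00  6.390e+02  3.720e+02]
 [-3.316e+02 -8.603e+02  0.000e+00  6.390e+02  3.750e+02]
 [-3.400e+02 -8.616e+02  0.000e+00  6.390e+02  3.780e+02]
 [-3.485e+02 -8.630e+02  0.000e+00  6.390e+02  3.810e+02]
 [-3.569e+02 -8.643e+02  0.000e+00  6.390e+02  3.840e+02]
 [-3.653e+02 -8.656e+02  0.000e+00  6.390e+02  3.870e+02]
 [-3.737e+02 -8.669e+02  0.000e+00  6.390e+02  3.900e+02]
 [-3.822e+02 -8.682e+02  0.000e+00  6.390e+02  3.930e+02]
 [-3.906e+02 -8.695e+02  0.000e+00  6.390e+02  3.960e+02]
 [-3.990e+02 -8.708e+02  0.000e+00  6.390e+02  3.990e+02]]
[541.9734277  -38.99452007  14.26287291] [ 0.29446683 -0.51751235 -0.13157838] [-0.04266476 -0.02924506 -0.06503226]
```

No resistance; the cover is under the deck (my seed fell on the deck, so that measurement is void). Pushing on, slowing near the stop.

>>> move_arm(commands=[{"gripper": 0,"xyz": [-0.005,0,0],"twist": [0,0,0]},{"gripper": 0,"xyz": [-0.01,0,0],"twist": [0,0,0]},{"gripper": 0,"xyz": [-0.015,0,0],"twist": [0,0,0]},{"gripper": 0,"xyz": [-0.02,0,0],"twist": [0,0,0]},{"gripper": 0,"xyz": [-0.025,0,0],"twist": [0,0,0]},{"gripper": 0,"xyz": [-0.03,0,0],"twist": [0,0,0]},{"gripper": 0,"xyz": [-0.033,0,0],"twist": [0,0,0]},{"gripper": 0,"xyz": [-0.035,0,0],"twist": [0,0,0]}])

```text
time_s: 10.2
tool_pos: [536.5, -72.9, 14.3]
tool_rot: [-0.0, 0.762, 0.648, -0.0]
ft_force: [0.3, 0.5, -0.0]
gripper_width: 0.5
grasp_force: 0.4
```

```bash
python3 -c "
from h import *
im=optics.grab_frame('top');e=edges(im,(511,-201));print(e[::3].round(1)[:20]);o=ctrl.get_obs();print(o['tool_pos'],o['ft_force'],o['moment'])
cv2.imwrite('pics/t5.png',cv2.resize(im[160:260,290:410],None,fx=6,fy=6,interpolation=2)[:,:,::-1])"
```

```text
[[ 46.8 -33.  377.  379.  195. ]
 [ 41.3 -51.8 375.  385.  198. ]
 [ 32.1 -50.4 375.  384.  201. ]
 [ 23.5 -51.9 375.  384.  204. ]
 [ 14.4 -50.5 374.  383.  207. ]
 [  5.7 -52.1 374.  383.  210. ]
 [ -2.9 -53.6 374.  383.  213. ]
 [-12.  -52.2 374.  382.  216. ]
 [-21.1 -50.8 374.  381.  219. ]
 [-29.7 -52.3 374.  381.  222. ]
 [-38.8 -51.  374.  380.  225. ]]
[536.50770389 -73.03698183  14.26728473] [ 1.75259377 -0.29824923 -0.24811234] [-0.03188408 -0.02901394  0.00795947]
```

View pics/t5.png

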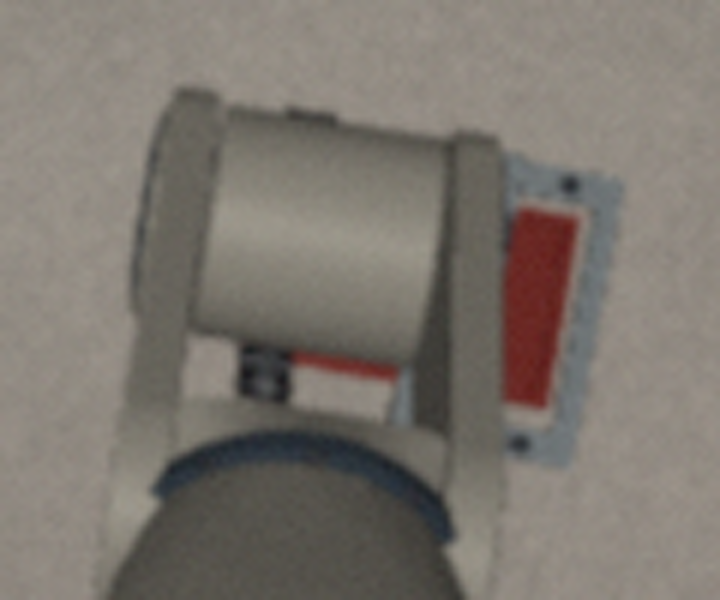

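The cover is through, square, with a gap of about 6–7 mm to the stop (columns 578–588). Closing it slowly.

>>> move_arm(commands=[{"gripper": 0,"xyz": [-0.002,0,0],"twist": [0,0,0]},{"gripper": 0,"xyz": [-0.003,0,0],"twist": [0,0,0]},{"gripper": 0,"xyz": [-0.004,0,0],"twist": [0,0,0]},{"gripper": 0,"xyz": [-0.005,0,0],"twist": [0,0,0]},{"gripper": 0,"xyz": [-0.005,0,0],"twist": [0,0,0]}])

```text
time_s: 10.75
tool_pos: [535.8, -77.6, 14.3]
tool_rot: [0.0, 0.761, 0.648, -0.0]
ft_force: [-0.1, -0.9, 0.6]
gripper_width: 0.501
grasp_force: 0.0
```

>>> move_arm(commands=[{"gripper": 0,"xyz": [-0.001,0,0],"twist": [0,0,0]},{"gripper": 0,"xyz": [-0.001,0,0],"twist": [0,0,0]}])

```text
time_s: 10.95
tool_pos: [536.0, -78.2, 14.3]
tool_rot: [0.0, 0.762, 0.648, 0.0]
ft_force: [1.0, 3.0, -0.9]
gripper_width: 0.499
grasp_force: 2.0
```

>>> move_arm(commands=[{"gripper": 0,"xyz": [-0.001,0,0],"twist": [0,0,0]},{"gripper": 0,"xyz": [-0.001,0,0],"twist": [0,0,0]}])

```text
time_s: 11.15
tool_pos: [536.4, -78.5, 14.5]
tool_rot: [0.0, 0.762, 0.648, 0.001]
ft_force: [3.3, 10.0, -0.7]
gripper_width: 0.498
grasp_force: 5.1
```

About 10 N, with the tool at the expected home depth (81.6 against 81 mm). Backing off, rising and checking.

>>> move_arm(commands=[{"gripper": 0,"xyz": [0.005,0,0],"twist": [0,0,0]},{"gripper": 0,"xyz": [0.02,0,0],"twist": [0,0,0]},{"gripper": 0,"xyz": [0.05,0,0],"twist": [0,0,0]},{"gripper": 0,"xyz": [0.08,0,-0.02],"twist": [0,0,0]},{"gripper": -1,"xyz": [0.1,0,-0.06],"twist": [0,0,0]},{"gripper": -1,"xyz": [0.1,0,-0.1],"twist": [0,0,0]},{"gripper": -1,"xyz": [0.1,0,-0.1],"twist": [0,0,0]},{"gripper": -1,"xyz": [0.1,0,-0.1],"twist": [0,0,0]}])

```text
time_s: 11.95
tool_pos: [551.8, 19.9, 115.1]
tool_rot: [0.001, 0.761, 0.648, 0.001]
ft_force: [-0.3, 0.2, -1.2]
gripper_width: 0.001
grasp_force: 0.0
```

```bash
python3 -c "
from h import *
o=ctrl.get_obs();im=optics.grab_frame('top');e=edges(im,(511,-203));print(e[::3].round(1)[:14]);print(o['tool_pos'],o['gripper_width'])
cv2.imwrite('pics/t6.png',cv2.resize(im[160:260,290:410],None,fx=6,fy=6,interpolation=2)[:,:,::-1])"
```

```text
[[ 47.3 -35.9 377.  380.  195. ]
 [ 42.3 -57.5 376.  387.  198. ]
 [ 33.7 -59.  375.  387.  201. ]
 [ 24.5 -57.6 375.  386.  204. ]
 [ 15.4 -56.3 374.  385.  207. ]
 [  6.8 -57.8 374.  385.  210. ]
 [ -2.3 -56.4 373.  384.  213. ]
 [-10.9 -57.9 373.  384.  216. ]
 [-20.1 -56.6 372.  383.  219. ]
 [-28.7 -58.1 371.  383.  222. ]
 [-37.8 -56.7 371.  382.  225. ]]
[551.82409784  19.92145361 115.05048606] 0.0007133870742944432
```

View pics/t6.png

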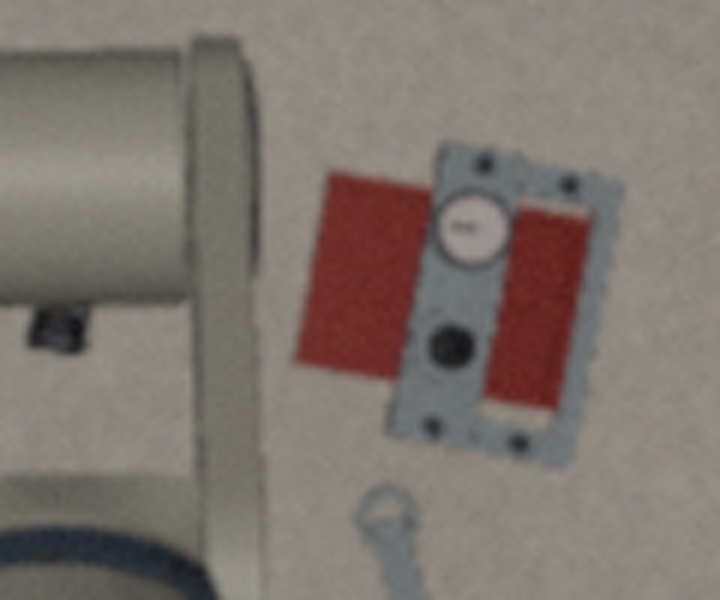

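The cover is home: no gap at the stop edge (590,215)–(557,408), and square. Moving over the plunger with the fingers shut.

>>> move_arm(commands=[{"gripper": -1,"xyz": [-0.045,-0.007,0],"twist": [0,0,0]},{"gripper": -1,"xyz": [-0.09,-0.014,0],"twist": [0,0,0]},{"gripper": -1,"xyz": [-0.135,-0.022,0],"twist": [0,0,0]},{"gripper": -1,"xyz": [-0.165,-0.027,0],"twist": [0,0,0]},{"gripper": -1,"xyz": [-0.18,-0.029,0],"twist": [0,0,0]},{"gripper": -1,"xyz": [-0.18,-0.029,0.02],"twist": [0,0,0]},{"gripper": -1,"xyz": [-0.18,-0.029,0.035],"twist": [0,0,0]},{"gripper": -1,"xyz": [-0.18,-0.029,0.041],"twist": [0,0,0]},{"gripper": -1,"xyz": [-0.18,-0.029,0.041],"twist": [0,0,0]}])

```text
time_s: 12.9
tool_pos: [493.1, -153.2, 71.8]
tool_rot: [-0.001, 0.761, 0.648, -0.001]
ft_force: [-0.2, -0.2, 0.5]
gripper_width: -0.002
grasp_force: 0.0
```

>>> move_arm(commands=[{"gripper": -1,"xyz": [0,0,0.002],"twist": [0,0,0]},{"gripper": -1,"xyz": [0,0,0.004],"twist": [0,0,0]},{"gripper": -1,"xyz": [0,0,0.006],"twist": [0,0,0]},{"gripper": -1,"xyz": [0,0,0.006],"twist": [0,0,0]}])

```text
time_s: 13.3
tool_pos: [494.4, -153.8, 67.6]
tool_rot: [0.0, 0.762, 0.648, 0.0]
ft_force: [0.3, 0.6, 1.4]
gripper_width: 0.002
grasp_force: 0.8
```

>>> move_arm(commands=[{"gripper": -1,"xyz": [0,0,0.001],"twist": [0,0,0]},{"gripper": -1,"xyz": [0,0,0.002],"twist": [0,0,0]},{"gripper": -1,"xyz": [0,0,0.003],"twist": [0,0,0]},{"gripper": -1,"xyz": [0,0,0.003],"twist": [0,0,0]}])

```text
time_s: 13.7
tool_pos: [494.4, -153.8, 64.4]
tool_rot: [0.0, 0.762, 0.648, 0.0]
ft_force: [0.6, 2.0, 3.9]
gripper_width: -0.003
grasp_force: 1.7
```

>>> move_arm(commands=[{"gripper": -1,"xyz": [0,0,0.001],"twist": [0,0,0]},{"gripper": -1,"xyz": [0,0,0.002],"twist": [0,0,0]},{"gripper": -1,"xyz": [0,0,0.003],"twist": [0,0,0]},{"gripper": -1,"xyz": [0,0,0.003],"twist": [0,0,0]},{"gripper": -1,"xyz": [0,0,0.003],"twist": [0,0,0]}])

```text
time_s: 14.2
tool_pos: [494.4, -153.9, 61.9]
tool_rot: [0.0, 0.762, 0.648, 0.0]
ft_force: [0.1, 3.4, 11.5]
gripper_width: -0.003
grasp_force: 6.3
```

>>> move_arm(commands=[{"gripper": -1,"xyz": [0,0,0.001],"twist": [0,0,0]},{"gripper": -1,"xyz": [0,0,0.001],"twist": [0,0,0]},{"gripper": -1,"xyz": [0,0,0.001],"twist": [0,0,0]}])

```text
time_s: 14.5
tool_pos: [494.5, -153.9, 61.7]
tool_rot: [0.0, 0.762, 0.648, 0.0]
ft_force: [-3.8, 4.6, 24.3]
gripper_width: -0.001
grasp_force: 12.1
```

The plunger is on its hard end (24 N at 6 mm). Releasing and retreating.

>>> move_arm(commands=[{"gripper": -1,"xyz": [0,0,-0.004],"twist": [0,0,0]},{"gripper": -1,"xyz": [0,0,-0.01],"twist": [0,0,0]},{"gripper": -1,"xyz": [0,0,-0.04],"twist": [0,0,0]},{"gripper": -1,"xyz": [0,0,-0.08],"twist": [0,0,0]},{"gripper": -1,"xyz": [0.04,0,-0.1],"twist": [0,0,0]},{"gripper": -1,"xyz": [0.09,0,-0.1],"twist": [0,0,0]},{"gripper": -1,"xyz": [0.14,0,-0.1],"twist": [0,0,0]},{"gripper": -1,"xyz": [0.18,0,-0.1],"twist": [0,0,0]},{"gripper": -1,"xyz": [0.18,0,-0.1],"twist": [0,0,0]},{"gripper": -1,"xyz": [0.18,0,-0.1],"twist": [0,0,0]}])

```text
time_s: 15.5
tool_pos: [522.2, 24.3, 159.9]
tool_rot: [-0.0, 0.761, 0.649, -0.001]
ft_force: [0.2, 0.6, -0.4]
gripper_width: 0.001
grasp_force: 0.0
```

```bash
python3 -c "
from h import *
im=optics.grab_frame('top');e=edges(im,(511,-203));print(e[3:40:6,:2].round(1));o=ctrl.get_obs();print(o['tool_pos'],abs(o['joint_velocities']).max(),o['ft_force'])"
```

```text
[[ 42.3 -57.5]
 [ 24.5 -57.6]
 [  6.8 -57.8]
 [-10.9 -57.9]
 [-28.7 -58.1]]
[522.1329738   23.49849801 159.86629263] 0.02677479273502045 [ 0.14453372 -0.52934238 -0.0576097 ]
```

The cover hasn't moved, and the arm is clear and touching nothing. Handing in.

```bash
python3 -c "
from workcell import ctrl
print(ctrl.close_job())"
```

```text
the job is handed in; nothing more can be done
None
```

The job is handed in: the cover was pushed flat under the right-hand bridge until it sat square against the stop bar, the plunger was pressed about 6 mm to its hard end and let go, and the arm ended clear at about 15.6 s; the judge's result was not shown.

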